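# Hold a flask down on the touch mixer

## Robot

A 6-joint arm with a two-finger parallel gripper is mounted at the origin on the work surface; the furniture and walls round the work are solid. World frame = base frame: x ahead of the robot, y to its left, z up, the work surface at z = 0. Lengths are in m, angles in rad, forces in N, time in s.
With the tool pointing down it reaches from about 0.3 to 0.875 m from the base axis. Payload 6.4 kg.
Tool frame: the origin (TCP) lies midway between the tips of the shut fingers; the grasp point (between the pads) lies 19 mm behind it (robot.hold_point_z is the distance from the TCP to the grasp point, in m); z points along the fingers, y is the line along which they close (so a half turn about z gives the same grasp; the last joint's range is limited). The gripper opens to 88 mm and grips with 3 to 60 N. Pads are 18 mm wide; open, the fingers measure 123 mm over their backs; the gripper's body (75 mm by 187 mm) begins 45 mm behind the grasp point.
Start: joints at [1.089, 0.181, 1.607, -0, 1.354, -0.206], TCP at [0.157, 0.553, 0.239] pointing down, gripper open.
Joint ranges: [-2.99, 2.99], [-0.89, 2.07], [0.3, 2.58], [-1.14, 4.28], [0, 2.63], [-3.12, 3.12]. Speed limits (rad/s): [2.57, 2.57, 3.01, 3.14, 3.14, 3.14].

## Interface

Orientations are given as a unit quaternion [w, x, y, z].
In Python, from workcell import robot, vision gives the robot as it stands.
- The arm moves only by the tool step_arm, never from a script. Its argument "deltas" is a list of rows, each an object of numbers: "x", "y", "z": the shift along the world's x, y, z in units of 50 mm (1.0 is 50 mm); "roll": the turn about the world's z in units of 8 degrees (1.0 is 8 degrees); "hand": the opening, from 0 (shut) to 1 (fully open). A call has 1 to 8 rows; each row shifts and turns the commanded pose from where the row before left it; what a row does not reach is not made up. A row lasts 1/10 s, in which the tool goes at most 50 mm and 8.59 degrees, less where a joint would pass 70% of its speed; a pose out of reach is approached as far as the arm can. A call is refused whole if a number of a shift passes 1 or a number of a turn 1, either way. A call with a gripper value outside its range is refused whole. The fingers move at their own pace and stop on an object; "force" is the grip in N (left out, the last holds). Time passes only in rows, so rows that do not move let the fingers close. It gives the time, the measured TCP pose, the force, the opening and the grip force at its end, in the units of the state.
- robot.sense(): the state, without advancing time (a new reading comes with each control period).
- vision.get_image(name): name is "scene" or "top"; returns a dict with "frame" (384x512x3 uint8, red, green, blue), "K" (3x3 intrinsics, pixels), "k1" (the pictures are not rectified: a ray, as slopes to the right and down, at radius r is drawn at 1 + k1 r^2 times it, then the intrinsics apply), "pose" (4x4, takes a point from camera to world coordinates). Camera axes: x right, y down, z forward; pixel columns grow to the right and rows downward; lengths in m; the calibration is good to about 2 mm. A picture is of the moment at which its call begins. There is no depth.
- robot.finish_job(): hands the job in; it is judged then, once.
The state is a dict: "time": time; "joints": joint angles; "qd": joint speeds; "joint_torque": joint torques, N m; "position": TCP position; "orientation": TCP orientation; "force": force on the tool from outside, world axes, zero at the start; "wrist_torque": the same for the moment, N m; "grip_width": finger opening in m; "grip_force": force on a finger pad.
Only numpy, scipy, OpenCV 4.12 (cv2) and the standard library are available. Lean on these libraries where they do the work, as an engineer would, in place of code of your own. Each camera call takes 0.05 s, during which the arm holds its last target. There are 200 camera calls.

## Task

Mix the flask: pick up the round-bellied white flask (not the straight-sided bottle with the same cap), keep it upright, seat its belly squarely in the ring cradle on top of the small mixer, and press down on the flask until the sprung cradle is fully down. Keep it fully down for at least three seconds and finish while still holding it pressed down; do not lift or let go. Push only on the flask, not on the ring, and leave the straight-sided bottle, the two ink pots and the tape roll where they stand.

Things in the scene. Friction and masses are not known exactly. Their poses are not given: they have to be found in the camera images.
- flask_center (a point): Centre (half-way up, on the axis) of the round-bellied white flask, 108 mm high, 0.14 to 0.26 kg, standing upright (z up). Above its underside: ball belly of radius 31 mm, centre at 25 mm; neck radius 11 mm, 54 to 68 mm; grey ribbed cap, 29 mm diameter, 68 to 108 mm: grip there (its middle is 34 mm above this point). Starts at one of two places on the robot's right, the bottle at the other.
- bottle_center (a point): Centre (half-way up, on the axis) of the straight-sided white bottle, 108 mm high, body a cylinder of 50 mm diameter up to 44 mm, with the same neck and cap as the flask. Not to be used; leave it standing.
- cradle_seat (a point): Centre of the top edge of the mixer's ring cradle, moves with it. Level black rubber ring, 55 mm inner, 74 mm outer diameter, 10 mm high, on three bars over a spring; top edge 118 mm above the table at rest. With the belly seated on its inner edge, the flask's underside is 12 mm below and flask_center 42 mm above this point. The mixer is a grey box 112 mm square, fixed, turned up to 0.5 rad.
- cradle (a joint): How far the ring cradle is pressed straight down, in m: 0 at rest, 0.014 fully down on its stop. It takes about 5 N to start it and 12 N to reach the stop (the flask's own 2 N weight counts towards that but does not move it); let go, it springs back up.
- pot_a: Ink pot with screw lid, 58 mm diameter, 64 mm high, nearest the robot; origin at the centre of its underside. Bystander.
- pot_b: Ink pot with screw lid, 60 mm diameter, 58 mm high, between mixer and flasks; origin at the centre of its underside. Bystander.
- tape: Tape roll lying flat, 80 mm diameter, 36 mm high; origin at the centre of its underside. Bystander.
There are look-alikes about, which are no part of the job. Leave any brown look-alike of the part that bears bottle_center alone.

How it is judged:
On the way, in this order (a step that is already met when the one before it is completed fails the run):
1. the flask is lifted clear of the table, upright, touching only the robot (height (world z) of flask_center above 0.08 m and contact force between flask and cradle below 0.2 N and contact force between the fingers and flask above 1 N), for 0.1 s.
2. the flask sits in the ring and is pressed fully down for three seconds (value of joint cradle above 0.011 m and horizontal distance between flask_center and cradle_seat below 0.006 m and z of flask_center in the frame of cradle_seat between 0.036 and 0.048 m and angle between flask_center's own z axis and vertical below 0.2 rad and contact force between any of the fingers, the arm and flask above 2 N and contact force between each of the fingers, the arm and cradle below 0.5 N and contact force between each of the fingers, the arm and mixer below 0.5 N), for 3 s.
At the end, for the whole second after the job is handed in: The robot still pushes on the flask (over 2 N), not on the mixer; flask upright to 0.2 rad, axis within 6 mm of the ring's centre, centre 36 to 48 mm above its top edge; cradle pressed at least 11 of 14 mm. Bottle, pots and tape upright, within 30 mm of their places (all of step 2 and distance of each of bottle_center, pot_a, pot_b, tape from where it was at the start of the episode below 0.03 m and angle between each of bottle_center, pot_a, pot_b, tape's own z axis and vertical below 0.2 rad); the arm keeps its last pose, push and grip.
It fails at once if the flask is tipped (angle between flask_center's own z axis and vertical above 0.6 rad).
It fails at once if the straight-sided bottle, a pot or the tape roll is displaced or tipped (distance of any of bottle_center, pot_a, pot_b, tape from where it was at the start of the episode above 0.03 m).
It also fails if it takes over 48 s, if anything falls off the work surface, if the arm or the gripper's body presses on something with over 40 N, if the wrist force passes 120 N, or if a joint passes its speed limit or range.

## Working session

There is one attempt and no reset: what is moved stays moved. The work goes in short steps, Python scripts to look and compute and a tool call to move; the robot and the scene stay as the last step left them, time stands still between calls to the robot, and variables do not carry over. Pictures are saved under pics/ and viewed, at most 10 in all, crops included, and the job is handed in when it is done.

Besides the shell and the picture viewer there is one more tool, called after "Call:" by a JSON object that holds its "op" and its "data", one argument or row to a line. step_arm: Moves the arm, as the interface text tells. Its arguments: {"type":"object","properties":{"deltas":{"type":"array","items":{"type":"object","properties":{"x":{"type":"number"},"y":{"type":"number"},"z":{"type":"number"},"roll":{"type":"number"},"hand":{"type":"number"}}}},"force":{"type":"number"}},"required":["deltas"]}

```bash
mkdir -p pics
cat > h.py <<'E'
import numpy as np, cv2
from workcell import robot, vision
def cam(n):
    d=vision.get_image(n); return d
def ray(d,u,v):
    K=np.array(d["K"]);k=d["k1"];T=np.array(d["pose"])
    p=cv2.undistortPoints(np.array([[[u,v]]],float),K,np.array([k,0,0,0.]))[0,0]
    return T[:3,3],T[:3,:3]@np.array([p[0],p[1],1.])
def plane(d,u,v,z):
    o,r=ray(d,u,v); return o+r*(z-o[2])/r[2]
def proj(d,P):
    T=np.linalg.inv(np.array(d["pose"]));c=T[:3,:3]@np.array(P)+T[:3,3];s=c[:2]/c[2]
    s=s*(1+d["k1"]*(s@s));K=np.array(d["K"]);return K[0,0]*s[0]+K[0,2],K[1,1]*s[1]+K[1,2]
def save(d,n): cv2.imwrite(f"pics/{n}.png",cv2.cvtColor(d["frame"],cv2.COLOR_RGB2BGR))
E
python3 - <<'E'
from h import *
for n in("scene","top"):
    d=cam(n);save(d,n+"0");print(n,np.round(d["K"],1).tolist(),d["k1"],np.round(d["pose"],3).tolist())
print(robot.sense())
E
```

```text
scene [[373.9, 0.0, 257.1], [0.0, 373.9, 193.0], [0.0, 0.0, 1.0]] -0.10472357496155749 [[0.46, -0.567, 0.683, -0.189], [-0.888, -0.3, 0.349, -0.499], [0.007, -0.767, -0.642, 0.774], [0.0, 0.0, 0.0, 1.0]]
top [[446.6, 0.0, 250.3], [0.0, 446.6, 195.5], [0.0, 0.0, 1.0]] 0.012962999761835977 [[0.023, -0.987, 0.159, 0.35], [-0.999, -0.028, -0.031, -0.139], [0.035, -0.158, -0.987, 1.058], [0.0, 0.0, 0.0, 1.0]]
{'time': 0.1, 'joints': array([ 1.08868145e+00,  1.81440730e-01,  1.60788908e+00, -1.97782170e-05,
        1.35377895e+00, -2.06297998e-01]), 'qd': array([-0.00157608, -0.00039841, -0.00318382, -0.00098182,  0.0014323 ,
       -0.00018495]), 'joint_torque': array([ 1.44645182e-03, -4.34824526e+01, -3.42696512e+01,  7.04945647e-02,
        3.39896686e-02,  4.28934115e-07]), 'position': array([0.15635764, 0.55284628, 0.237924  ]), 'orientation': array([-2.46715801e-04,  1.37469557e-01,  9.90505702e-01, -7.16847013e-04]), 'force': array([-0.47472138, -0.57560485,  0.00536135]), 'wrist_torque': array([-0.01425932, -0.00295771,  0.0819093 ]), 'grip_force': 0.0, 'grip_width': 0.08825491653095843}
```

View pics/scene0.png

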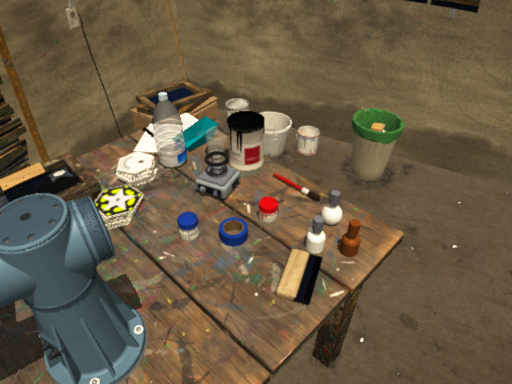

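View pics/top0.png

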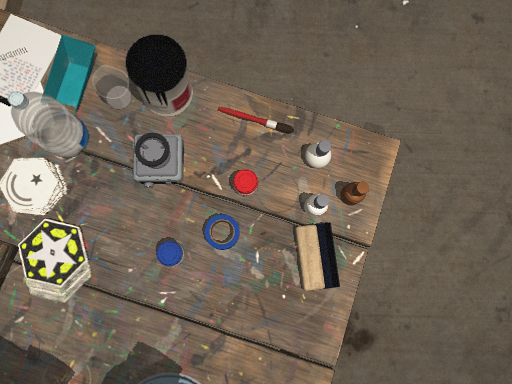

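The scene view shows white candidates at (332,208) and (315,236), with the brown look-alike at (350,240). In the top view the candidates are at (318,153) and (316,204), and the ring is at (152,150). I'll zoom in on these.

Run:
```python
import cv2,numpy as np
s=cv2.imread("pics/scene0.png");t=cv2.imread("pics/top0.png")
a=cv2.resize(s[180:260,290:370],(400,400),interpolation=cv2.INTER_CUBIC)
b=cv2.resize(t[130:220,290:380],(400,400),interpolation=cv2.INTER_CUBIC)
cv2.imwrite("pics/z1.png",np.hstack([a,b]))
a=cv2.resize(s[135:205,185:255],(400,400),interpolation=cv2.INTER_CUBIC)
b=cv2.resize(t[120:190,120:190],(400,400),interpolation=cv2.INTER_CUBIC)
cv2.imwrite("pics/z2.png",np.hstack([a,b]))
```

```text
(no output)
```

View pics/z1.png

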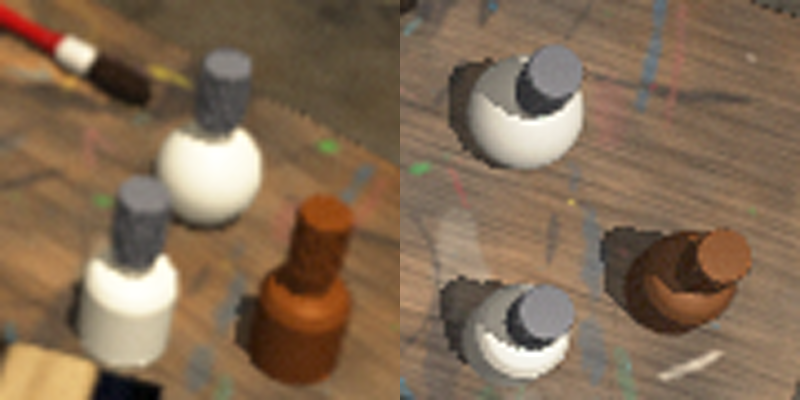

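View pics/z2.png

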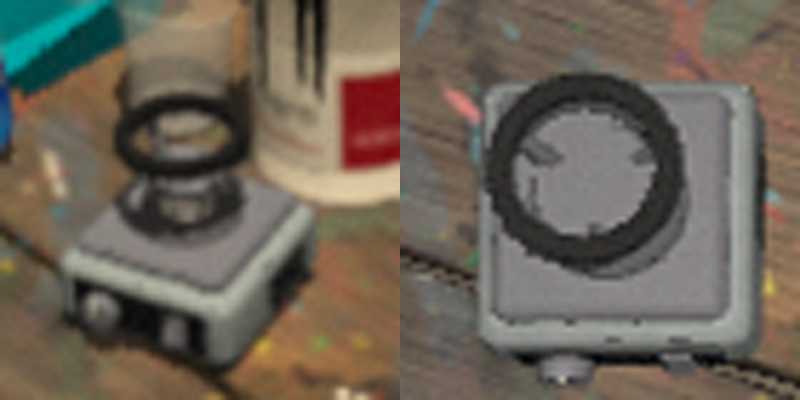

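Crops: the far bottle, scene (332,208) / top (318,155), is round-bellied, so it is the flask. The near one is straight-sided. The ring is centred at about (152,149) in top. Next step is casting rays.

Run:
```python
from h import *
t=cam("top");s=cam("scene")
def cc(d,lo,hi,box,sp=None):
    x0,y0,x1,y1=box;im=d["frame"][y0:y1,x0:x1];m=cv2.inRange(im,np.array(lo),np.array(hi))
    n,l,st,c=cv2.connectedComponentsWithStats(m);i=1+np.argmax(st[1:,4]);return (l==i).astype(np.uint8),np.array([x0,y0]),st[i]
def outer(d,lo,hi,box):
    m,o,st=cc(d,lo,hi,box);cs,h=cv2.findContours(m,cv2.RETR_CCOMP,cv2.CHAIN_APPROX_NONE)
    r=[]
    for c in cs:
        if len(c)>25:
            e=cv2.fitEllipse(c);r.append((np.array(e[0])+o,np.round(e[1],1)))
    return r
for d,b in((t,(125,125,185,180)),(s,(195,140,240,180))):
    for c,ax in outer(d,(0,0,0),(68,68,68),b): print("ring",c,ax,plane(d,*c,.118))
f=lambda c,k,o:(np.array(c)+.5)/k-.5+np.array(o)
k=400/90
for n,d,p,z in(("flask cap",t,f((154,74),k,(290,130)),.108),("flask cap",s,f((228,66),5,(290,180)),.108),
 ("belly",t,f((126,110),k,(290,130)),.025),("belly",s,f((210,174),5,(290,180)),.025),
 ("bottle cap",t,f((148,312),k,(290,130)),.108),("bottle cap",s,f((144,195),5,(290,180)),.108),
 ("brown",t,f((323,255),k,(290,130)),.108),
 ("pot_b",t,(245,182),.058),("pot_b",s,(268,204),.058),("pot_a",t,(169,253),.064),("tape",t,(221,231),.036),("bigcan",t,(157,62),.2)):
    print(n,np.round(plane(d,*p,z),4))
# box orientation
m,o,st=cc(t,(95,95,95),(190,190,190),(125,125,190,190))
```

```text
ring [151.69838142 149.35516739] [33.3 33.4] [0.59612067 0.04584912 0.118     ]
ring [151.69291496 149.24024582] [24.  25.8] [0.59637446 0.04587528 0.118     ]
ring [216.40504646 161.29624748] [24.4 27.9] [0.58439706 0.03671388 0.118     ]
ring [217.61099815 168.84929085] [ 9.8 12.6] [0.5530849  0.01274873 0.118     ]
ring [216.63484383 158.43874168] [ 9.5 17.1] [0.59768015 0.04425857 0.118     ]
flask cap [ 0.618  -0.3297  0.108 ]
flask cap [ 0.6223 -0.3294  0.108 ]
belly [ 0.6209 -0.3311  0.025 ]
belly [ 0.6231 -0.3303  0.025 ]
bottle cap [ 0.4983 -0.3264  0.108 ]
bottle cap [ 0.502  -0.3237  0.108 ]
brown [ 0.529  -0.4128  0.108 ]
pot_b [ 0.5421 -0.1577  0.058 ]
pot_b [ 0.5434 -0.16    0.058 ]
pot_a [0.3774 0.0053 0.064 ]
tape [ 0.4308 -0.1061  0.036 ]
bigcan [0.757  0.0293 0.2   ]
```

Call:
{"op": "step_arm", "data": {
  "deltas": [
    {"x": 0.4,"y": -0.7,"z": 0.3,"roll": 0.5,"hand": 1},
    {"x": 0.4,"y": -0.75,"z": 0.3,"roll": 0.5,"hand": 1},
    {"x": 0.4,"y": -0.75,"z": 0.2,"roll": 0.5,"hand": 1},
    {"x": 0.4,"y": -0.8,"z": 0.0,"roll": 0.5,"hand": 1},
    {"x": 0.4,"y": -0.8,"hand": 1},
    {"x": 0.4,"y": -0.8,"hand": 1},
    {"x": 0.4,"y": -0.8,"hand": 1},
    {"x": 0.4,"y": -0.8,"hand": 1}
  ],
  "force": 20
}}

```text
invalid input at $.deltas[4]: expected keys x, y, z, roll, hand
```

Call:
{"op": "step_arm", "data": {
  "deltas": [
    {"x": 0.4,"y": -0.8,"hand": 1},
    {"x": 0.4,"y": -0.8,"hand": 1},
    {"x": 0.4,"y": -0.8,"hand": 1},
    {"x": 0.4,"y": -0.8,"hand": 1},
    {"x": 0.4,"y": -0.8,"hand": 1},
    {"x": 0.4,"y": -0.8,"hand": 1},
    {"x": 0.4,"y": -0.8,"hand": 1},
    {"x": 0.4,"y": -0.8,"hand": 1}
  ]
}}

```text
invalid input at $.deltas[0]: expected keys x, y, z, roll, hand
```

Call:
{"op": "step_arm", "data": {
  "deltas": [
    {"x": 0.4,"y": -0.7,"z": 0.3,"roll": 0.5,"hand": 1},
    {"x": 0.4,"y": -0.75,"z": 0.3,"roll": 0.5,"hand": 1},
    {"x": 0.4,"y": -0.75,"z": 0.2,"roll": 0.5,"hand": 1},
    {"x": 0.4,"y": -0.8,"z": 0,"roll": 0.5,"hand": 1},
    {"x": 0.4,"y": -0.8,"z": 0,"roll": 0,"hand": 1},
    {"x": 0.4,"y": -0.8,"z": 0,"roll": 0,"hand": 1},
    {"x": 0.4,"y": -0.8,"z": 0,"roll": 0,"hand": 1},
    {"x": 0.4,"y": -0.8,"z": 0,"roll": 0,"hand": 1}
  ],
  "force": 20
}}

```text
time: 1.0
position: [0.3169, 0.2417, 0.2788]
orientation: [0.0, -0.002, 1.0, 0.0]
force: [0.5, -0.2, -0.4]
grip_width: 0.0879
grip_force: 0.0
```

Call:
{"op": "step_arm", "data": {
  "deltas": [
    {"x": 0.4,"y": -0.8,"z": 0,"roll": 0,"hand": 1},
    {"x": 0.4,"y": -0.8,"z": 0,"roll": 0,"hand": 1},
    {"x": 0.4,"y": -0.8,"z": 0,"roll": 0,"hand": 1},
    {"x": 0.4,"y": -0.8,"z": 0,"roll": 0,"hand": 1},
    {"x": 0.4,"y": -0.8,"z": 0,"roll": 0,"hand": 1},
    {"x": 0.4,"y": -0.8,"z": 0,"roll": 0,"hand": 1},
    {"x": 0.4,"y": -0.8,"z": 0,"roll": 0,"hand": 1},
    {"x": 0.4,"y": -0.8,"z": 0,"roll": 0,"hand": 1}
  ]
}}

```text
time: 1.8
position: [0.477, -0.0786, 0.2787]
orientation: [0.0, -0.001, 1.0, 0.0]
force: [-0.5, 0.2, 1.0]
grip_width: 0.0879
grip_force: 0.0
```

Call:
{"op": "step_arm", "data": {
  "deltas": [
    {"x": 0.36,"y": -0.63,"z": 0,"roll": 0,"hand": 1},
    {"x": 0.36,"y": -0.63,"z": 0,"roll": 0,"hand": 1},
    {"x": 0.36,"y": -0.63,"z": 0,"roll": 0,"hand": 1},
    {"x": 0.36,"y": -0.63,"z": 0,"roll": 0,"hand": 1},
    {"x": 0.36,"y": -0.63,"z": 0,"roll": 0,"hand": 1},
    {"x": 0.36,"y": -0.63,"z": 0,"roll": 0,"hand": 1},
    {"x": 0.36,"y": -0.63,"z": -0.3,"roll": 0,"hand": 1},
    {"x": 0.36,"y": -0.63,"z": -0.5,"roll": 0,"hand": 1}
  ]
}}

```text
time: 2.6
position: [0.6221, -0.3308, 0.2402]
orientation: [0.002, -0.002, 1.0, -0.001]
force: [0.2, 0.1, 0.2]
grip_width: 0.0881
grip_force: 0.0
```

Call:
{"op": "step_arm", "data": {
  "deltas": [
    {"x": 0,"y": 0,"z": -0.6,"roll": 0,"hand": 1},
    {"x": 0,"y": 0,"z": -0.6,"roll": 0,"hand": 1},
    {"x": 0,"y": 0,"z": -0.3,"roll": 0,"hand": 1}
  ]
}}

```text
time: 2.9
position: [0.619, -0.3279, 0.1595]
orientation: [-0.002, -0.001, 1.0, 0.002]
force: [-0.0, 0.4, -0.5]
grip_width: 0.0879
grip_force: 0.0
```

Run:
```python
from h import *
a=cam("scene")["frame"][150:270,270:390];b=cam("top")["frame"][100:220,260:380]
r=np.hstack([cv2.resize(i,(400,400),interpolation=cv2.INTER_CUBIC) for i in(a,b)])
cv2.imwrite("pics/z3.png",r[:,:,::-1])
```

```text
(no output)
```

View pics/z3.png

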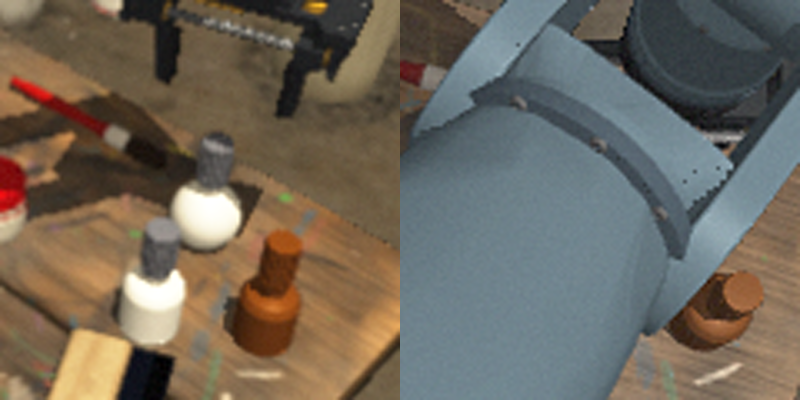

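The open fingers straddle the flask cap from above: tips at crop (168,80) and (287,112), cap at (215,145). Descending to cap mid-height and closing.

Call:
{"op": "step_arm", "data": {
  "deltas": [
    {"x": 0.02,"y": -0.03,"z": -0.5,"roll": 0,"hand": 1},
    {"x": 0,"y": 0,"z": -0.5,"roll": 0,"hand": 1},
    {"x": 0,"y": 0,"z": -0.4,"roll": 0,"hand": 1},
    {"x": 0,"y": 0,"z": -0.4,"roll": 0,"hand": 1},
    {"x": 0,"y": 0,"z": 0,"roll": 0,"hand": 1},
    {"x": 0,"y": 0,"z": 0,"roll": 0,"hand": 0.4},
    {"x": 0,"y": 0,"z": 0,"roll": 0,"hand": 0.3}
  ],
  "force": 25
}}

```text
time: 3.7
position: [0.6229, -0.3311, 0.0764]
orientation: [0.001, -0.002, 1.0, -0.001]
force: [0.2, 0.1, 0.3]
grip_width: 0.0741
grip_force: 0.0
```

Call:
{"op": "step_arm", "data": {
  "deltas": [
    {"x": 0,"y": 0,"z": 0,"roll": 0,"hand": 0.2},
    {"x": 0,"y": 0,"z": 0,"roll": 0,"hand": 0.1},
    {"x": 0,"y": 0,"z": 0,"roll": 0,"hand": 0},
    {"x": 0,"y": 0,"z": 0,"roll": 0,"hand": 0},
    {"x": 0,"y": 0,"z": 0,"roll": 0,"hand": 0}
  ]
}}

```text
time: 4.2
position: [0.6216, -0.3302, 0.0737]
orientation: [-0.0, -0.002, 1.0, -0.0]
force: [-0.7, -0.1, 0.2]
grip_width: 0.0342
grip_force: 0.0
```

Call:
{"op": "step_arm", "data": {
  "deltas": [
    {"x": 0,"y": 0,"z": -0.04,"roll": 0,"hand": 0},
    {"x": 0,"y": 0,"z": 0,"roll": 0,"hand": 0},
    {"x": 0,"y": 0,"z": 0,"roll": 0,"hand": 0},
    {"x": 0,"y": 0,"z": 0,"roll": 0,"hand": 0}
  ],
  "force": 30
}}

```text
time: 4.6
position: [0.6219, -0.3304, 0.0724]
orientation: [0.0, -0.002, 1.0, -0.0]
force: [-0.3, 0.1, 6.1]
grip_width: 0.0274
grip_force: 30.0
```

Call:
{"op": "step_arm", "data": {
  "deltas": [
    {"x": 0,"y": 0,"z": 0.2,"roll": 0,"hand": 0},
    {"x": 0,"y": 0,"z": 0.4,"roll": 0,"hand": 0},
    {"x": 0,"y": 0,"z": 0.5,"roll": 0,"hand": 0},
    {"x": 0,"y": 0,"z": 0.6,"roll": 0,"hand": 0},
    {"x": 0,"y": 0,"z": 0.6,"roll": 0,"hand": 0},
    {"x": 0,"y": 0,"z": 0.6,"roll": 0,"hand": 0},
    {"x": 0,"y": 0,"z": 0.5,"roll": 0,"hand": 0},
    {"x": 0,"y": 0,"z": 0.2,"roll": 0,"hand": 0}
  ]
}}

```text
time: 5.4
position: [0.6223, -0.3308, 0.255]
orientation: [0.002, -0.002, 1.0, -0.001]
force: [0.9, 0.2, -1.2]
grip_width: 0.0272
grip_force: 30.0
```

Call:
{"op": "step_arm", "data": {
  "deltas": [
    {"x": 0,"y": 0.2,"z": 0,"roll": 0,"hand": 0},
    {"x": -0.05,"y": 0.4,"z": 0,"roll": 0,"hand": 0},
    {"x": -0.05,"y": 0.6,"z": 0,"roll": 0,"hand": 0},
    {"x": -0.05,"y": 0.7,"z": 0,"roll": 0,"hand": 0},
    {"x": -0.05,"y": 0.7,"z": 0,"roll": 0,"hand": 0},
    {"x": -0.05,"y": 0.7,"z": 0,"roll": 0,"hand": 0},
    {"x": -0.05,"y": 0.7,"z": 0,"roll": 0,"hand": 0},
    {"x": -0.05,"y": 0.7,"z": 0,"roll": 0,"hand": 0}
  ]
}}

```text
time: 6.2
position: [0.6024, -0.0927, 0.249]
orientation: [-0.002, -0.002, 1.0, 0.001]
force: [1.2, -0.3, -2.4]
grip_width: 0.0273
grip_force: 30.0
```

Call:
{"op": "step_arm", "data": {
  "deltas": [
    {"x": -0.05,"y": 0.7,"z": 0,"roll": 0,"hand": 0},
    {"x": -0.05,"y": 0.7,"z": 0,"roll": 0,"hand": 0},
    {"x": -0.05,"y": 0.6,"z": 0,"roll": 0,"hand": 0},
    {"x": -0.05,"y": 0.4,"z": 0,"roll": 0,"hand": 0},
    {"x": 0,"y": 0.2,"z": 0,"roll": 0,"hand": 0},
    {"x": 0,"y": 0.1,"z": 0,"roll": 0,"hand": 0},
    {"x": 0,"y": 0,"z": 0,"roll": 0,"hand": 0},
    {"x": 0,"y": 0,"z": 0,"roll": 0,"hand": 0}
  ]
}}

```text
time: 7.0
position: [0.5941, 0.0389, 0.2512]
orientation: [-0.0, -0.001, 1.0, -0.0]
force: [-0.0, 0.5, -1.5]
grip_width: 0.0274
grip_force: 30.0
```

Run:
```python
from h import *
s=cam("scene");t=cam("top");save(s,"s4");save(t,"t4");z=robot.sense();print(z["position"],z["orientation"],z["force"],z["wrist_torque"],z["grip_width"])
a=s["frame"][95:195,170:270];b=t["frame"][90:190,100:200]
r=np.hstack([cv2.resize(i,(400,400),interpolation=cv2.INTER_CUBIC) for i in(a,b)])
cv2.imwrite("pics/z4.png",r[:,:,::-1])
```

```text
[0.59417415 0.03877729 0.25153008] [-9.67529225e-05 -1.08361441e-03  9.99999403e-01 -1.01602317e-04] [ 0.48395279 -0.44299766 -0.64881938] [ 0.03638747 -0.00999823 -0.0080358 ] 0.027095717841903153
```

View pics/z4.png

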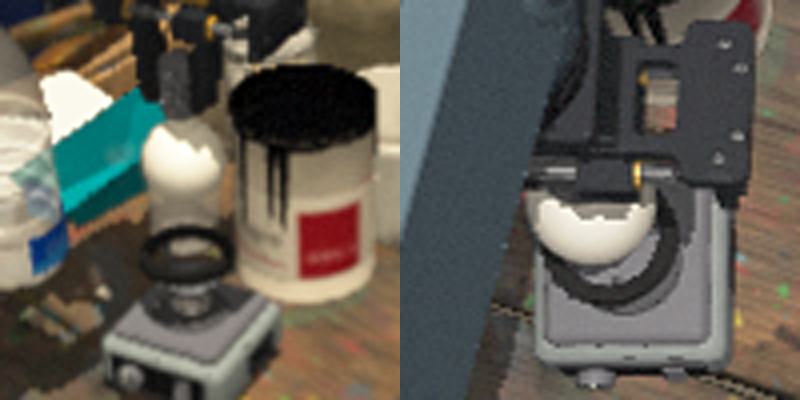

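The flask hangs upright above the ring: belly about (192,200) in the top crop, radius 65, and about (184,153) in the scene crop. Computing the belly's offset from the TCP and the ring.

Run:
```python
from h import *
s=vision.get_image("scene");t=vision.get_image("top")
zb=.2515-.0724+.025
for d,box,n in((t,(128,130,170,165),"top"),(s,(200,115,232,150),"scene")):
    x0,y0,x1,y1=box;im=d["frame"][y0:y1,x0:x1].astype(int)
    m=((im.min(2)>140)).astype(np.uint8)
    k,l,st,c=cv2.connectedComponentsWithStats(m);i=1+np.argmax(st[1:,4])
    cs,_=cv2.findContours((l==i).astype(np.uint8),cv2.RETR_EXTERNAL,cv2.CHAIN_APPROX_NONE)
    p=cs[0][:,0]+[x0,y0]
    # true outline: lowest pixel of each column (lower half)
    lo=np.array([[u,p[p[:,0]==u,1].max()+.5] for u in np.unique(p[:,0])],float)[1:-1]
    A=np.c_[2*lo,np.ones(len(lo))];q=np.linalg.lstsq(A,(lo**2).sum(1),rcond=None)[0]
    R=np.sqrt(q[2]+q[0]**2+q[1]**2)
    T=np.array(d["pose"]);P=plane(d,q[0],q[1],zb);dep=(P-T[:3,3])@T[:3,2]
    print(n,q[:2],R,"expected R",d["K"][0][0]*.031/dep,"P",np.round(P,4),"bbox",p.min(0),p.max(0))
```

```text
top [147.2411379 139.0448998] 15.754518709335484 expected R 15.797007047491155 P [0.5941 0.0387 0.2041] bbox [134 139] [162 154]
scene [215.56354855 130.38739197] 11.35814425416038 expected R 10.442524256598965 P [0.6175 0.0544 0.2041] bbox [206 126] [224 141]
```

Call:
{"op": "step_arm", "data": {
  "deltas": [
    {"x": 0.06,"y": 0.15,"z": -0.2,"roll": 0,"hand": 0},
    {"x": 0,"y": 0,"z": -0.4,"roll": 0,"hand": 0},
    {"x": 0,"y": 0,"z": -0.3,"roll": 0,"hand": 0},
    {"x": 0,"y": 0,"z": -0.2,"roll": 0,"hand": 0},
    {"x": 0,"y": 0,"z": -0.1,"roll": 0,"hand": 0},
    {"x": 0,"y": 0,"z": 0,"roll": 0,"hand": 0},
    {"x": 0,"y": 0,"z": 0,"roll": 0,"hand": 0}
  ],
  "force": 40
}}

```text
time: 7.9
position: [0.5975, 0.0472, 0.1922]
orientation: [0.0, -0.002, 1.0, -0.0]
force: [-0.5, 0.2, -2.1]
grip_width: 0.0268
grip_force: 40.0
```

Call:
{"op": "step_arm", "data": {
  "deltas": [
    {"x": 0,"y": 0,"z": -0.1,"roll": 0,"hand": 0},
    {"x": 0,"y": 0,"z": -0.1,"roll": 0,"hand": 0},
    {"x": 0,"y": 0,"z": -0.08,"roll": 0,"hand": 0},
    {"x": 0,"y": 0,"z": 0,"roll": 0,"hand": 0},
    {"x": 0,"y": 0,"z": 0,"roll": 0,"hand": 0}
  ]
}}

```text
time: 8.4
position: [0.5983, 0.0471, 0.1789]
orientation: [0.002, -0.002, 1.0, -0.0]
force: [3.6, -0.4, 3.9]
grip_width: 0.0274
grip_force: 40.0
```

Call:
{"op": "step_arm", "data": {
  "deltas": [
    {"x": 0,"y": 0,"z": -0.05,"roll": 0,"hand": 0},
    {"x": 0,"y": 0,"z": -0.05,"roll": 0,"hand": 0},
    {"x": 0,"y": 0,"z": 0,"roll": 0,"hand": 0},
    {"x": 0,"y": 0,"z": 0,"roll": 0,"hand": 0}
  ]
}}

```text
time: 8.8
position: [0.5982, 0.0471, 0.1737]
orientation: [0.001, -0.002, 1.0, -0.0]
force: [4.4, -0.7, 6.1]
grip_width: 0.0265
grip_force: 40.0
```

Call:
{"op": "step_arm", "data": {
  "deltas": [
    {"x": 0.03,"y": 0,"z": 0,"roll": 0,"hand": 0},
    {"x": 0.02,"y": 0,"z": 0,"roll": 0,"hand": 0},
    {"x": 0,"y": 0,"z": 0,"roll": 0,"hand": 0},
    {"x": 0,"y": 0,"z": 0,"roll": 0,"hand": 0}
  ]
}}

```text
time: 9.2
position: [0.5998, 0.0471, 0.1732]
orientation: [0.0, -0.002, 1.0, -0.0]
force: [3.4, -1.3, 5.6]
grip_width: 0.027
grip_force: 40.0
```

Call:
{"op": "step_arm", "data": {
  "deltas": [
    {"x": 0.03,"y": -0.02,"z": 0,"roll": 0,"hand": 0},
    {"x": 0.02,"y": 0,"z": 0,"roll": 0,"hand": 0},
    {"x": 0,"y": 0,"z": 0,"roll": 0,"hand": 0},
    {"x": 0,"y": 0,"z": 0,"roll": 0,"hand": 0}
  ]
}}

```text
time: 9.6
position: [0.601, 0.0468, 0.1725]
orientation: [-0.001, -0.002, 1.0, 0.0]
force: [-1.4, 0.6, 7.1]
grip_width: 0.0271
grip_force: 40.0
```

Run:
```python
from h import *
s=cam("scene");t=cam("top");z=robot.sense();print(z["position"],z["force"],z["wrist_torque"])
a=s["frame"][110:180,180:250];b=t["frame"][100:190,105:195]
r=np.hstack([cv2.resize(i,(400,400),interpolation=cv2.INTER_CUBIC) for i in(a,b)])
cv2.imwrite("pics/z5.png",r[:,:,::-1])
```

```text
[0.60095085 0.04685238 0.17251505] [-1.55184147  0.43712034  5.61211745] [ 0.29120542  0.24870228 -0.01982534]
```

View pics/z5.png

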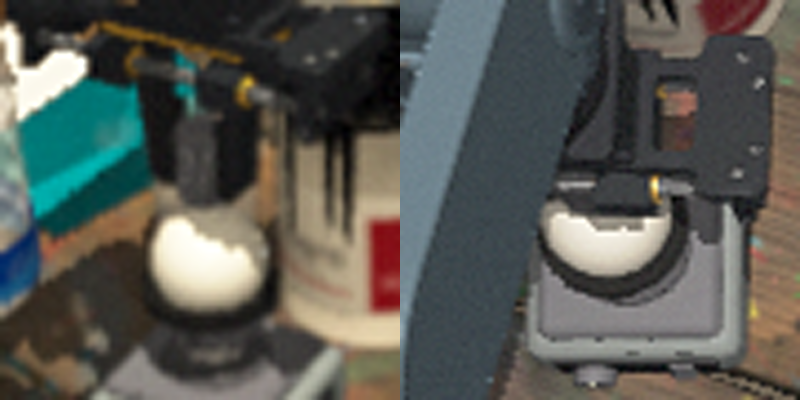

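The belly sits concentrically in the ring in both views, and the side force is now small. Pressing down.

Call:
{"op": "step_arm", "data": {
  "deltas": [
    {"x": -0.01,"y": 0,"z": -0.05,"roll": 0,"hand": 0},
    {"x": 0,"y": 0,"z": -0.05,"roll": 0,"hand": 0},
    {"x": 0,"y": 0,"z": -0.05,"roll": 0,"hand": 0},
    {"x": 0,"y": 0,"z": 0,"roll": 0,"hand": 0},
    {"x": 0,"y": 0,"z": 0,"roll": 0,"hand": 0}
  ]
}}

```text
time: 10.2
position: [0.601, 0.0468, 0.1658]
orientation: [-0.001, -0.002, 1.0, 0.0]
force: [-1.7, 1.5, 9.6]
grip_width: 0.0269
grip_force: 40.0
```

Call:
{"op": "step_arm", "data": {
  "deltas": [
    {"x": -0.01,"y": 0.01,"z": -0.04,"roll": 0,"hand": 0},
    {"x": 0,"y": 0,"z": -0.03,"roll": 0,"hand": 0},
    {"x": 0,"y": 0,"z": -0.03,"roll": 0,"hand": 0},
    {"x": 0,"y": 0,"z": 0,"roll": 0,"hand": 0},
    {"x": 0,"y": 0,"z": 0,"roll": 0,"hand": 0}
  ]
}}

```text
time: 10.7
position: [0.6018, 0.047, 0.1638]
orientation: [0.001, -0.002, 1.0, -0.0]
force: [-5.6, 1.0, 23.3]
grip_width: 0.027
grip_force: 40.0
```

On the stop at 23 N. Trimming the x side load.

Call:
{"op": "step_arm", "data": {
  "deltas": [
    {"x": -0.03,"y": 0,"z": 0,"roll": 0,"hand": 0},
    {"x": 0,"y": 0,"z": 0,"roll": 0,"hand": 0},
    {"x": 0,"y": 0,"z": 0,"roll": 0,"hand": 0},
    {"x": 0,"y": 0,"z": 0,"roll": 0,"hand": 0}
  ]
}}

```text
time: 11.1
position: [0.6011, 0.047, 0.1638]
orientation: [0.002, -0.002, 1.0, -0.0]
force: [-1.1, 0.9, 20.4]
grip_width: 0.0271
grip_force: 40.0
```

Balanced: side force about 1 N, 20 N down. Holding for more than 3 s.

Call:
{"op": "step_arm", "data": {
  "deltas": [
    {"x": 0,"y": 0,"z": 0,"roll": 0,"hand": 0},
    {"x": 0,"y": 0,"z": 0,"roll": 0,"hand": 0},
    {"x": 0,"y": 0,"z": 0,"roll": 0,"hand": 0},
    {"x": 0,"y": 0,"z": 0,"roll": 0,"hand": 0},
    {"x": 0,"y": 0,"z": 0,"roll": 0,"hand": 0},
    {"x": 0,"y": 0,"z": 0,"roll": 0,"hand": 0},
    {"x": 0,"y": 0,"z": 0,"roll": 0,"hand": 0},
    {"x": 0,"y": 0,"z": 0,"roll": 0,"hand": 0}
  ]
}}

```text
time: 11.9
position: [0.6012, 0.047, 0.1638]
orientation: [0.002, -0.002, 1.0, -0.0]
force: [-0.8, 2.1, 20.3]
grip_width: 0.027
grip_force: 40.0
```

Run:
```python
from h import *
s=cam("scene");t=cam("top");z=robot.sense();print(z["position"],z["force"],z["wrist_torque"])
a=s["frame"][110:180,180:250];b=t["frame"][100:190,105:195]
r=np.hstack([cv2.resize(i,(400,400),interpolation=cv2.INTER_CUBIC) for i in(a,b)])
cv2.imwrite("pics/z6.png",r[:,:,::-1])
```

```text
[0.6011529  0.04697027 0.16381051] [-1.18671896  0.88786479 20.31197977] [0.20334877 0.3227038  0.00562752]
```

View pics/z6.png

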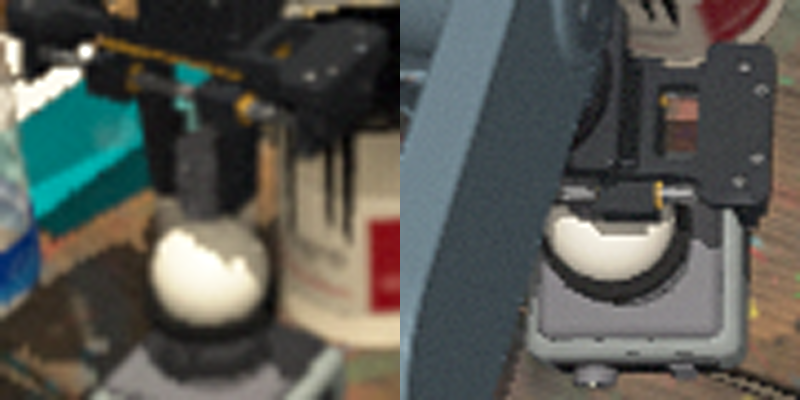

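Call:
{"op": "step_arm", "data": {
  "deltas": [
    {"x": 0,"y": 0,"z": 0,"roll": 0,"hand": 0},
    {"x": 0,"y": 0,"z": 0,"roll": 0,"hand": 0},
    {"x": 0,"y": 0,"z": 0,"roll": 0,"hand": 0},
    {"x": 0,"y": 0,"z": 0,"roll": 0,"hand": 0},
    {"x": 0,"y": 0,"z": 0,"roll": 0,"hand": 0},
    {"x": 0,"y": 0,"z": 0,"roll": 0,"hand": 0},
    {"x": 0,"y": 0,"z": 0,"roll": 0,"hand": 0},
    {"x": 0,"y": 0,"z": 0,"roll": 0,"hand": 0}
  ]
}}

```text
time: 12.8
position: [0.6011, 0.047, 0.1638]
orientation: [0.002, -0.002, 1.0, -0.0]
force: [-1.9, 0.8, 19.6]
grip_width: 0.0264
grip_force: 40.0
```

Call:
{"op": "step_arm", "data": {
  "deltas": [
    {"x": 0,"y": 0,"z": 0,"roll": 0,"hand": 0},
    {"x": 0,"y": 0,"z": 0,"roll": 0,"hand": 0},
    {"x": 0,"y": 0,"z": 0,"roll": 0,"hand": 0},
    {"x": 0,"y": 0,"z": 0,"roll": 0,"hand": 0},
    {"x": 0,"y": 0,"z": 0,"roll": 0,"hand": 0},
    {"x": 0,"y": 0,"z": 0,"roll": 0,"hand": 0},
    {"x": 0,"y": 0,"z": 0,"roll": 0,"hand": 0},
    {"x": 0,"y": 0,"z": 0,"roll": 0,"hand": 0}
  ]
}}

```text
time: 13.6
position: [0.6011, 0.047, 0.1638]
orientation: [0.002, -0.002, 1.0, -0.0]
force: [-1.4, 0.5, 20.0]
grip_width: 0.0271
grip_force: 40.0
```

Call:
{"op": "step_arm", "data": {
  "deltas": [
    {"x": 0,"y": 0,"z": 0,"roll": 0,"hand": 0},
    {"x": 0,"y": 0,"z": 0,"roll": 0,"hand": 0},
    {"x": 0,"y": 0,"z": 0,"roll": 0,"hand": 0},
    {"x": 0,"y": 0,"z": 0,"roll": 0,"hand": 0},
    {"x": 0,"y": 0,"z": 0,"roll": 0,"hand": 0},
    {"x": 0,"y": 0,"z": 0,"roll": 0,"hand": 0},
    {"x": 0,"y": 0,"z": 0,"roll": 0,"hand": 0},
    {"x": 0,"y": 0,"z": 0,"roll": 0,"hand": 0}
  ]
}}

```text
time: 14.4
position: [0.6011, 0.047, 0.1638]
orientation: [0.002, -0.002, 1.0, -0.0]
force: [-1.4, 0.4, 19.4]
grip_width: 0.0273
grip_force: 40.0
```

Call:
{"op": "step_arm", "data": {
  "deltas": [
    {"x": 0,"y": 0,"z": 0,"roll": 0,"hand": 0},
    {"x": 0,"y": 0,"z": 0,"roll": 0,"hand": 0},
    {"x": 0,"y": 0,"z": 0,"roll": 0,"hand": 0},
    {"x": 0,"y": 0,"z": 0,"roll": 0,"hand": 0},
    {"x": 0,"y": 0,"z": 0,"roll": 0,"hand": 0},
    {"x": 0,"y": 0,"z": 0,"roll": 0,"hand": 0},
    {"x": 0,"y": 0,"z": 0,"roll": 0,"hand": 0},
    {"x": 0,"y": 0,"z": 0,"roll": 0,"hand": 0}
  ]
}}

```text
time: 15.2
position: [0.6011, 0.047, 0.1638]
orientation: [0.002, -0.002, 1.0, -0.0]
force: [-2.3, 1.2, 20.5]
grip_width: 0.027
grip_force: 40.0
```

The picture shows the ring lowered onto the mixer top, with the belly still centred in it (scene crop about (210,275), ring round it). It has now been held at 20 N for over 4 s.

```bash
python3 -c "
from workcell import robot
print(robot.finish_job())"
```

```text
the job is handed in; nothing more can be done
None
```

I seated the round-bellied flask in the ring cradle, held it on its stop at about 20 N for over 4 s, and handed in the job still gripping and pressing it; the hand-in returned no verdict.

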